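# Draw the strainer from the well pump

### The job

Clean-out time for the well pump: first throw the shut-off lever anticlockwise until it clicks into its notch over the raised two-eared bracket on the edge of the valve's plate. Then turn the strainer anticlockwise by its wing, past the springy catch and on to its solid stop, draw it straight up out of the pot and set it down, not dropped, standing upright inside the clear tray. Leave the lever in its notch and the other things on the bench where they are.

Things in the scene. Friction and masses are not known exactly. Their poses are not given: they have to be found in the camera images.
- strainer: Loose bayonet cartridge locked in the pump's pot, 0.3 to 0.5 kg: white ribbed cylinder 72 mm across, 85 mm long, under a grey flange disc 120 mm across (z 85 to 91 mm) with an upright grey wing on top. Origin at the centre of its flat underside, z up, x along the wing; 129 mm tall. Seated, its underside is 25 mm above the bench; it must rise 90 mm to clear the pot's collar.
- wing (a point): Centre of the wing, 110 mm above the strainer's underside; x along the wing: a bar 112 mm long, 14 mm thick, z 91 to 129 mm of the strainer. Turned anticlockwise (from above) a springy catch resists (5 to 15 N at the wing's end) from 0.2 to 0.65 rad after the start and lets go about 0.3 rad later; it is not the stop.
- pump: Water pump fixed to the bench: base plate 150 x 260 mm; strainer pot on the origin's vertical axis (collar 134 mm across, top 107 mm above the bench); green motor along +x, 85 to 280 mm from the axis, 120 mm high, black box on it to 135 mm; shut-off valve 150 mm to its +y side. Origin on the bench on the pot's axis.
- pot (a point): On the pot's vertical axis, 115 mm above the bench. The strainer turns about it (2.5 mm play). It lifts only at its solid anticlockwise stop or within 0.15 rad before it, when two hidden lugs meet their gaps. Where that is cannot be seen and differs each time: 1.2 to 1.65 rad from the start.
- spindle (a point): On the vertical axis of the shut-off lever, 100 mm above the bench. Under the lever a round steel plate 112 mm across, its top 64 mm above the bench; on its edge a dark bracket with two raised ears (to 84 mm) marks the shut notch, with a sprung roller between the ears.
- valve (a joint): Angle of the shut-off lever, rad: 0 points to the pump's +y, growing anticlockwise from above (towards the pump's -x), ends at 1.65. It has one notch, shut, at 1.30 over the eared bracket: it stiffens from 1.0, snaps over at 1.15 (about 4 N at the grip) and is held; pushed hard it goes on past 1.45.
- valve_grip (a point): Mid-height of the lever's upright black grip, a round post 20 mm across, 85 mm out from the spindle, from 88 to 150 mm above the bench (this point at 128 mm).
- tray: Clear plastic tray, loose, 190 x 190 x 45 mm, open on top, walls and floor 5 mm thick. Origin under its centre. The strainer stands inside with its flange above the walls.
- tin: Bystander: open steel tin of fencing staples, 90 mm across, 60 mm high, origin at its underside.
- pliers: Bystander: pliers with blue grips lying along their x axis, 180 mm long, 56 mm wide, 16 mm high.
- mallet: Bystander: rubber mallet lying down, head 60 mm across and 100 mm long at its origin, 230 mm handle along its -x.
- spanner: Bystander: 200 mm steel spanner lying along its x axis.
- spray_can: Bystander: white spray can 56 mm across, 160 mm high.
- jar: Bystander: glass jar 70 mm across, 90 mm high.
Not all that is in view belongs to the job. Leave any blue or purple look-alike of the strainer alone.

How it is judged:
By the outcome, as a careful person would: the job done as asked, in the order asked, and still so for the second after the job is handed in, with the robot touching nothing.
It also fails if it takes over 72 s, if anything falls off the work surface, if the arm or the gripper's body presses on something with over 40 N, if the wrist force passes 120 N, or if a joint passes its speed limit or range.

### The arm

A 6-joint arm with a two-finger parallel gripper is mounted at the origin on the work surface. World frame = base frame: x ahead of the robot, y to its left, z up, the work surface at z = 0. Lengths are in m, angles in rad, forces in N, time in s.
With the tool pointing down it reaches from about 0.35 to 0.775 m from the base axis. Payload 7.3 kg.
Tool frame: the origin (TCP) lies between the finger pads; the fingertips stand 14 mm ahead of it and the grasp point (between the pads) lies 5 mm behind it; z points along the fingers, y is the line along which they close (so a half turn about z gives the same grasp; the last joint's range is limited). The gripper opens to 92 mm and grips with 3 to 60 N. Pads are 19 mm wide; open, the fingers measure 130 mm over their backs; the gripper's body (75 mm by 190 mm) begins 47 mm behind the grasp point.
Start: joints at [-0.146, 0.342, 1.524, -0, 1.275, -0.146], TCP at [0.525, 0, 0.241] pointing down, gripper open.
Joint ranges: [-2.53, 2.53], [-0.77, 2.02], [0.04, 2.7], [-1, 4.14], [0.28, 2.66], [-3.11, 3.11]. Speed limits (rad/s): [2.57, 2.57, 3.14, 3.14, 3.14, 3.14].

### API

Orientations are given as [roll, pitch, yaw] about the fixed x, y, z axes, in that order (R = Rz(yaw) Ry(pitch) Rx(roll)).
In Python, from cell import robot, eyes gives the robot as it stands. The module is installed in compiled form; this text tells all that it offers.
- The arm moves only by the shell command python3 -m handwheel 'ROWS' [FORCE]. ROWS is JSON, one flat list of numbers, 5 for each row, row after row: the shift along the world's x, y, z in mm, then the turn about the world's z in rad, then the opening, from 0 (shut) to 1 (fully open). In form: [x, y, z, spin, jaw, x, y, z, spin, jaw, ...]. A call has 1 to 8 rows; each row shifts and turns the commanded pose from where the row before left it; what a row does not reach is not made up. A row lasts 1/10 s, in which the tool goes at most 50 mm and 8.59 degrees, less where a joint would pass 70% of its speed; a pose out of reach is approached as far as the arm can. A call with a gripper value outside its range is refused whole. The fingers move at their own pace and stop on an object; FORCE is the grip in N (left out, the last holds). Time passes only in rows, so rows that do not move let the fingers close. It gives the time, the measured TCP pose, the force, the opening and the grip force at its end, in the units of the state.
- robot.observe(): the state, without advancing time (a new reading comes with each control period).
- eyes.read_camera(name): name is "scene" or "side" or "wrist"; returns (picture, depth): 480x640x3 uint8, blue, green, red; 480x640 float32, m along the optical axis (not along the pixel's ray), 0 where there is no reading.
- eyes.calibration(name): a dict with "fx", "fy", "cx", "cy" (pixels), "world_to_cam" (4x4, takes a point from world to camera coordinates). Camera axes: x right, y down, z forward; pixel columns grow to the right and rows downward; lengths in m; the calibration is good to about 2 mm. A picture is of the moment at which its call begins: read the wrist's pose just before it. calibration takes no time and is no camera call; for the wrist camera it gives the pose at the moment of the call.
- robot.hand_in(): hands the job in; it is judged then, once.
The state is a dict: "time": time; "qpos": joint angles; "qvel": joint speeds; "joint_efforts": joint torques, N m; "tool_pos": TCP position; "tool_rot": TCP orientation; "contact_force": force on the tool from outside, world axes, zero at the start; "torque": the same for the moment, N m; "opening": finger opening in m; "grip_force": force on a finger pad.
Only numpy, scipy, OpenCV 4.12 (cv2) and the standard library are available. Lean on these libraries where they do the work, as an engineer would, in place of code of your own. Each camera call takes 0.05 s, during which the arm holds its last target. There are 200 camera calls.

## Working session

There is one attempt and no reset: what is moved stays moved. The work goes in short steps, Python scripts to look and compute and a shell command to move; the robot and the scene stay as the last step left them, time stands still between calls to the robot, and variables do not carry over. Pictures are saved under pics/ and viewed, at most 10 in all, crops included, and the job is handed in when it is done.

```bash
mkdir -p pics
cat > h.py <<'E'
import numpy as np, cv2
from cell import robot, eyes
def cap(n):
    im,d=eyes.read_camera(n); c=eyes.calibration(n); np.savez(f'{n}.npz',im=im,d=d,**{k:np.array(v) for k,v in c.items()}); return im,d,c
def cloud(n):
    f=np.load(f'{n}.npz'); d=f['d']; v,u=np.mgrid[:480,:640]
    P=np.stack([(u-f['cx'])*d/f['fx'],(v-f['cy'])*d/f['fy'],d,np.ones_like(d)],-1)
    W=(P@np.linalg.inv(f['world_to_cam']).T)[...,:3]; W[d==0]=np.nan
    return f['im'],W
E
python3 - <<'E'
from h import *
for n in ('scene','side'):
    im,d,c=cap(n); cv2.imwrite(f'pics/{n}0.png',im)
print(robot.observe())
E
```

```text
{'time': 0.1, 'qpos': array([-1.45973545e-01,  3.42668883e-01,  1.52490174e+00, -1.79040954e-05,
        1.27541621e+00, -1.46018256e-01]), 'qvel': array([ 0.00102958, -0.00133303, -0.00354767, -0.00120816, -0.00049425,
       -0.0009994 ]), 'joint_efforts': array([ 1.49919495e-03, -4.32001984e+01, -2.44694173e+01,  7.19219679e-02,
        5.25739230e-02, -9.79429342e-05]), 'tool_pos': array([5.24659300e-01, 8.09725933e-05, 2.40113126e-01]), 'tool_rot': array([-3.14021081e+00, -1.85914531e-04,  1.57084613e+00]), 'contact_force': array([ 0.54393904,  0.34321143, -0.29076147]), 'torque': array([ 0.04204353, -0.00642444, -0.02271153]), 'grip_force': 0.0, 'opening': 0.09179596701079473}
```

View pics/scene0.png

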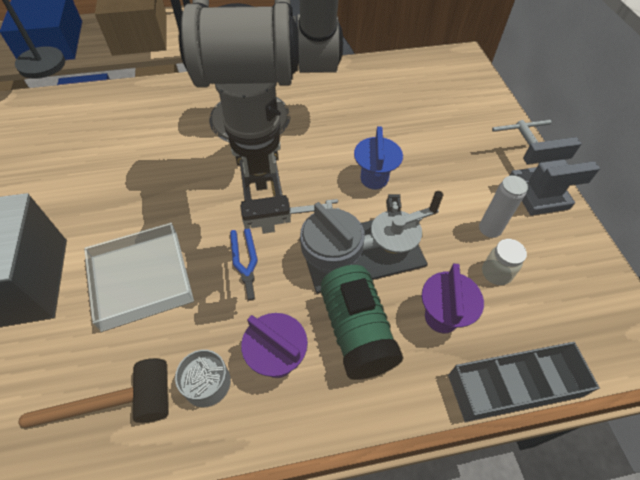

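View pics/side0.png

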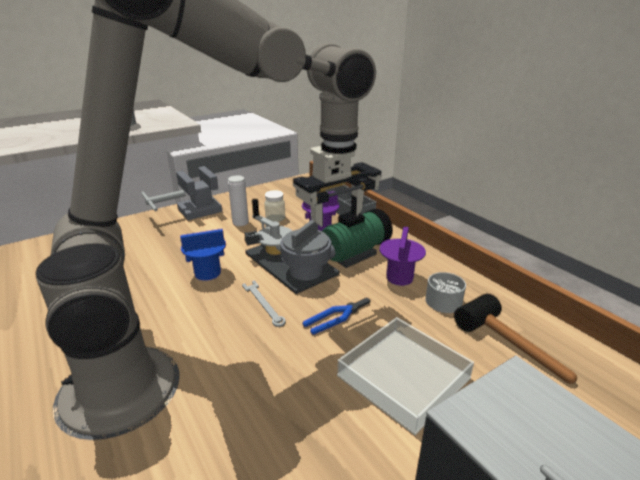

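Scene picture: the grey strainer sits in the pot at (333,235), wing along (318,210)-(350,245). The valve plate is at (397,232), its grip at (437,200) and the bracket at (393,203). The tray is at (138,275).
Could be mistaken for the strainer: blue (379,155), purple (274,345), purple (453,300). The grey one at (333,235), in the pump, is the one described.

Run:
```python
from h import *
im,W=cloud('scene')
c=im[170:320,270:470]; cv2.imwrite('pics/crop1.png',cv2.resize(c,(800,600),interpolation=cv2.INTER_CUBIC))
pts=dict(wing1=(319,207),wingmid=(333,226),wing2=(350,243),grip=(437,195),spin=(394,222),brk=(393,200),tray=(138,275),motorend=(375,365),box=(357,292),blue=(379,150),trA=(88,262),trB=(173,228),trC=(190,295),trD=(98,326),pl=(243,265),can=(515,185))
for k,(u,v) in pts.items(): print(k,np.round(np.nanmedian(W[v-1:v+2,u-1:u+2].reshape(-1,3),0),3))
_,S=cloud('side')
# flange: points of z 105..120 near pot
for n,A in(('sc',W),('si',S)):
  w=A.reshape(-1,3); 
  m=(abs(w[:,2]-.116)<.006)&(np.hypot(w[:,0]-.56,w[:,1]-.11)<.13)
  print(n,m.sum(), w[m].min(0) if m.any() else 0,w[m].max(0) if m.any() else 0)
```

```text
wing1 [0.481 0.11  0.154]
wingmid [0.528 0.13  0.147]
wing2 [0.567 0.155 0.137]
grip [0.491 0.359 0.149]
spin [0.508 0.269 0.099]
brk [0.427 0.295 0.07 ]
tray [ 0.48  -0.292  0.004]
motorend [0.796 0.15  0.087]
box [0.673 0.144 0.135]
blue [0.322 0.283 0.128]
trA [ 0.451 -0.384  0.042]
trB [ 0.391 -0.208  0.041]
trC [ 0.564 -0.177  0.027]
trD [ 0.598 -0.358  0.026]
pl [ 0.493 -0.064 -0.001]
can [0.503 0.525 0.16 ]
sc 2039 [0.45976855 0.07172786 0.11001653] [0.68911002 0.19043622 0.12197199]
si 833 [0.45733668 0.06860836 0.11009192] [0.68898978 0.18978648 0.12192299]
```

View pics/crop1.png

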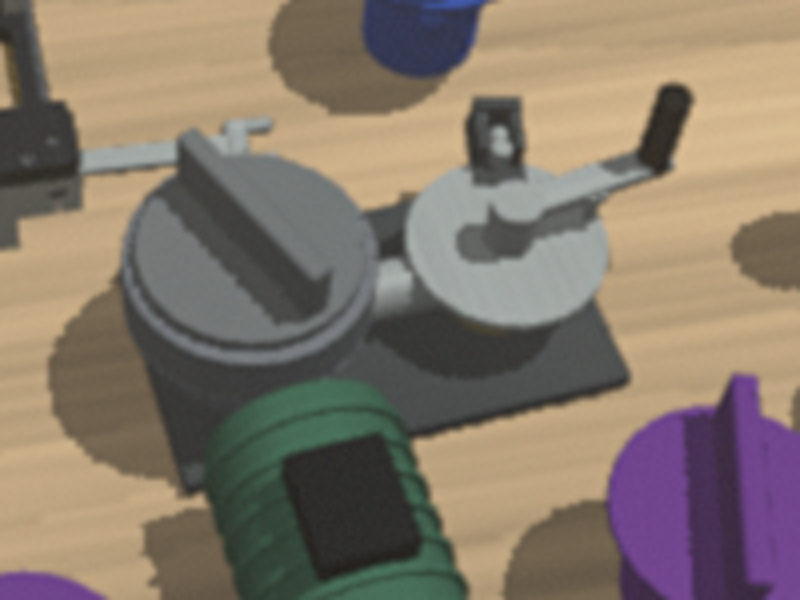

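Crop: the grey wing runs (190,135)-(325,290). The grip is at (675,95), the spindle boss at (515,215) and the eared bracket with roller at (497,135). This confirms the choice. Next I'll fit the axes.

```bash
cat > fit.py <<'E'
from h import *
from scipy.optimize import least_squares
def circ(w,zr,c,rad,r):
    # flat top patch: centre by fit to convex hull outline
    m=(w[:,2]>zr[0])&(w[:,2]<zr[1])&(np.hypot(*(w[:,:2]-c).T)<rad)
    p=w[m][:,:2]; h=cv2.convexHull(p.astype(np.float32))[:,0]
    s=least_squares(lambda q:np.hypot(*(h-q).T)-r,c,loss='soft_l1',f_scale=.002).x
    return s,m.sum(),np.abs(np.hypot(*(h-s).T)-r).mean()
E
python3 - <<'E'
from fit import *
ws=[]
for n in('scene','side'):
    _,W=cloud(n); w=W.reshape(-1,3); w=w[~np.isnan(w[:,0])]; ws.append(w)
w=np.vstack(ws)
for n,a in(('scene',ws[0]),('side',ws[1]),('both',w)):
    print(n,'flange',circ(a,(.111,.119),[.52,.13],.075,.06))
    print(n,'plate',circ(a,(.059,.067),[.509,.28],.066,.056))
    m=(a[:,2]>.148)&(a[:,2]<.160)&(np.hypot(a[:,0]-.52,a[:,1]-.13)<.065)
    p=a[m][:,:2]
    if len(p)>5:
        r=cv2.minAreaRect(p.astype(np.float32)); print('wingtop',len(p),p.mean(0),r); v=cv2.fitLine(p.astype(np.float32),cv2.DIST_L2,0,.01,.01).ravel(); print('ang',np.arctan2(v[1],v[0]))
    m=(a[:,2]>.11)&(a[:,2]<.155)&(np.hypot(a[:,0]-.49,a[:,1]-.36)<.03)
    print('grip',m.sum(),a[m].min(0),a[m].max(0),a[m].mean(0))
    m=(a[:,2]>.037)&(a[:,2]<.049)&(np.hypot(a[:,0]-.49,a[:,1]+.285)<.15)
    print('tray',cv2.minAreaRect(a[m][:,:2].astype(np.float32)))
    m=(a[:,2]>.06)&(a[:,2]<.09)&(np.hypot(a[:,0]-.44,a[:,1]-.29)<.03)
    print('brk',a[m].min(0),a[m].max(0))
    m=(a[:,2]>.02)&(np.hypot(a[:,0]-.322,a[:,1]-.283)<.09)
    print('blue',a[m].min(0),a[m].max(0))
E
```

```text
scene flange (array([0.51801751, 0.13120113]), np.int64(1594), np.float64(0.0005639445348700487))
scene plate (array([0.5054073 , 0.27965938]), np.int64(1338), np.float64(0.0007944649805070508))
wingtop 344 [0.52026259 0.1310606 ] ((0.5184780359268188, 0.1307620406150818), (0.11170367896556854, 0.014867827296257019), 26.025789260864258)
ang 0.4554716
grip 163 [0.48140854 0.35331424 0.11024559] [0.49938895 0.37380249 0.15319558] [0.49251369 0.36078089 0.13526679]
tray ((0.48818492889404297, -0.28589463233947754), (0.1935398280620575, 0.1902267336845398), 10.310912132263184)
brk [0.41771333 0.26398007 0.06008193] [0.46819564 0.31007098 0.08629865]
blue [0.23659481 0.23331933 0.02016092] [0.35723521 0.35255965 0.13186452]
side flange (array([0.51632094, 0.12857466]), np.int64(575), np.float64(0.0008618595824472452))
side plate (array([0.5028425 , 0.27872108]), np.int64(369), np.float64(0.0011674958639151737))
wingtop 130 [0.5076026  0.12168185] ((0.5104540586471558, 0.12400705367326736), (0.09782949090003967, 0.015136543661355972), 25.977493286132812)
ang 0.44891816
grip 95 [0.47675785 
[... 382 characters left out ...]
6818, 0.12961749]), np.int64(2169), np.float64(0.0009237126391130194))
both plate (array([0.50439037, 0.27908864]), np.int64(1707), np.float64(0.0013287508743770962))
wingtop 474 [0.51679044 0.12848837] ((0.5174401998519897, 0.12912526726722717), (0.11504949629306793, 0.017289848998188972), 26.6892032623291)
ang 0.46274358
grip 258 [0.47675785 0.34744749 0.11024559] [0.49938895 0.37380249 0.15319558] [0.48991251 0.35927006 0.13429969]
tray ((0.4882291257381439, -0.2872961163520813), (0.19428887963294983, 0.19300027191638947), 10.310912132263184)
brk [0.4162713  0.26303767 0.06008193] [0.46872229 0.31007098 0.0863234 ]
blue [0.23617847 0.22733756 0.02006903] [0.35723521 0.35255965 0.132017  ]
```

```bash
python3 -m handwheel '[-5,45,0,0.024,1,-5,45,0,0.024,1,-5,45,0,0.024,1,-5,45,0,0.024,1,-5,45,0,0.024,1,-5,45,0,0.024,1,-4,45,0,0.024,1,-3,46,0,0.022,1]' 30
python3 - <<'E'
from fit import *
im,d,c=cap('wrist'); cv2.imwrite('pics/w1.png',im)
_,W=cloud('wrist'); w=W.reshape(-1,3)
m=(w[:,2]>.143)&(w[:,2]<.156)&(np.hypot(w[:,0]-.488,w[:,1]-.361)<.03)
print(m.sum(),w[m].min(0),w[m].max(0),w[m].mean(0)); print(robot.observe()['tool_pos'])
E
```

```text
time: 0.9
tool_pos: [0.4873, 0.3627, 0.2404]
tool_rot: [-3.141, 0.0, 1.762]
contact_force: [0.9, -0.4, 0.2]
opening: 0.0919
grip_force: 0.0
612 [0.47797995 0.36059838 0.14300347] [0.49734686 0.37955783 0.15135595] [0.48748831 0.37081047 0.14828265]
[0.48584884 0.36916268 0.23998277]
```

```bash
python3 -m handwheel '[0,0,0,0,1,0,0,0,0,1]'
python3 - <<'E'
from fit import *
im,d,c=cap('wrist')
_,W=cloud('wrist'); w=W.reshape(-1,3)
m=(w[:,2]>.143)&(w[:,2]<.156)&(np.hypot(w[:,0]-.488,w[:,1]-.361)<.03)
print(m.sum(),w[m].min(0),w[m].max(0),w[m].mean(0)); print(robot.observe()['tool_pos'])
E
```

```text
time: 1.15
tool_pos: [0.4877, 0.3607, 0.2401]
tool_rot: [-3.14, 0.001, 1.761]
contact_force: [-0.6, -0.4, -0.4]
opening: 0.092
grip_force: 0.0
625 [0.47978309 0.35268671 0.14306654] [0.49912438 0.37215388 0.15116567] [0.48931035 0.36345038 0.14895136]
[0.48801817 0.3600976  0.2403669 ]
```

```bash
python3 -m handwheel '[1,2,-38,0,1,0,0,-40,0,1,0,0,-37,0,1,0,0,0,0,0,0,0,0,0,0,0,0,0,0,0,0,0,0,0,0]' 20
```

```text
time: 1.9
tool_pos: [0.4903, 0.3634, 0.1282]
tool_rot: [3.137, -0.001, 1.76]
contact_force: [0.1, 0.2, -0.2]
opening: 0.0644
grip_force: 0.0
```

```bash
python3 -m handwheel '[0,0,0,0,0,0,0,0,0,0,0,0,0,0,0,0,0,0,0,0,0,0,0,0,0,0,0,0,0,0,0,0,0,0,0]' 20
python3 - <<'E'
import numpy as np
c=np.array([.504,.279]);g=np.array([.489,.3627]);a0=np.arctan2(-(g-c)[0],(g-c)[1]);r=np.hypot(*(g-c));print(a0,r)
a=np.linspace(a0,1.388+.03,14);p=c+r*np.c_[-np.sin(a),np.cos(a)]
print(np.round(np.diff(p,axis=0)*1000,1),np.diff(a)[0])
E
```

```text
time: 2.6
tool_pos: [0.489, 0.3631, 0.1257]
tool_rot: [-3.142, -0.0, 1.761]
contact_force: [0.3, 0.7, 0.0]
opening: 0.0198
grip_force: 20.0
0.17732904949089184 0.08503346400094494
[[-7.9 -1.8]
 [-7.7 -2.6]
 [-7.4 -3.3]
 [-7.1 -4. ]
 [-6.7 -4.6]
 [-6.2 -5.2]
 [-5.7 -5.8]
 [-5.1 -6.3]
 [-4.5 -6.8]
 [-3.8 -7.2]
 [-3.1 -7.5]
 [-2.4 -7.8]
 [-1.6 -7.9]] 0.09543622696223908
```

Post held (19.8 mm). Now I'll swing it along the arc.

```bash
python3 -m handwheel '[-8,-2,0,0.095,0,-8,-2.5,0,0.095,0,-7,-3,0,0.095,0,-7,-4,0,0.095,0,-7,-5,0,0.095,0,-6,-5,0,0.095,0,-6,-6,0,0.095,0,-5,-6,0,0.095,0]' 20
```

```text
time: 3.4
tool_pos: [0.4358, 0.3286, 0.1257]
tool_rot: [3.141, 0.002, 2.525]
contact_force: [6.2, -4.6, -3.3]
opening: 0.0198
grip_force: 20.0
```

```bash
python3 -m handwheel '[-4.5,-7,0,0.095,0,-4,-7,0,0.095,0,-3,-7.5,0,0.095,0,-2.5,-8,0,0.095,0,-1.5,-6,0,0.08,0,0,0,0,0,0]' 20
```

```text
time: 4.0
tool_pos: [0.4213, 0.293, 0.1257]
tool_rot: [3.141, 0.003, 2.982]
contact_force: [7.8, -2.3, -6.7]
opening: 0.0194
grip_force: 20.0
```

```bash
python3 -m handwheel '[0,0,0,0,0.6,0,0,0,0,0.6,0,0,0,0,0.6,0,0,0,0,0.6,0,0,30,0,0.6,0,0,40,0,0.8,0,0,40,0,1,0,0,0,0,1]'
python3 - <<'E'
from fit import *
for n in('scene','wrist'):
    im,d,c=cap(n)
    _,W=cloud(n); w=W.reshape(-1,3)
    m=(w[:,2]>.143)&(w[:,2]<.156)&(np.hypot(w[:,0]-.421,w[:,1]-.293)<.04)
    print(m.sum())
    if m.any():
        p=w[m].mean(0); print(p,np.arctan2(.504-p[0],p[1]-.279)-.088)
print(robot.observe()['tool_pos'])
E
```

```text
time: 4.8
tool_pos: [0.4217, 0.2954, 0.2412]
tool_rot: [3.135, 0.009, 2.981]
contact_force: [0.4, 0.4, -0.7]
opening: 0.0742
grip_force: 0.0
62
[0.42341811 0.29298253 0.1484078 ] 1.3109875157282749
597
[0.42021064 0.29272967 0.14667739] 1.32038033708159
[0.41954085 0.29425093 0.23631264]
```

```bash
python3 -m handwheel '[8,-22,0,-0.149,1,8,-22,0,-0.149,1,8,-22,0,-0.149,1,8,-22,0,-0.149,1,8,-22,0,-0.149,1,8,-22,0,-0.149,1,8,-22,0,-0.149,1,8,-22,0,-0.149,1]'; python3 -m handwheel '[0,0,0,-0.149,1,0,0,0,-0.149,1,0,0,0,-0.149,1,0,0,0,-0.149,1,0,0,0,-0.149,1,0,0,0,-0.149,1,0,0,0,-0.149,1,0,0,0,-0.149,1]';  python3 -m handwheel '[0,0,0,-0.14,1,0,0,0,0,1,0,0,0,0,1]'
python3 - <<'E'
from fit import *
im,d,c=cap('wrist')
_,W=cloud('wrist'); w=W.reshape(-1,3)
m=(w[:,2]>.148)&(w[:,2]<.16)&(np.hypot(w[:,0]-.517,w[:,1]-.13)<.065)
print(m.sum(),w[m].mean(0),w[m].max(0),cv2.minAreaRect(w[m][:,:2].astype(np.float32)))
o=robot.observe();print(o['tool_pos'],o['tool_rot'],o['qpos'])
E
```

```text
time: 5.7
tool_pos: [0.4828, 0.1171, 0.2338]
tool_rot: [-3.138, -0.001, 1.783]
contact_force: [0.3, 0.6, -0.4]
opening: 0.0917
grip_force: 0.0
time: 6.5
tool_pos: [0.4825, 0.118, 0.2338]
tool_rot: [-3.14, 0.003, 0.591]
contact_force: [-0.2, -0.0, -0.6]
opening: 0.0917
grip_force: 0.0
time: 6.8
tool_pos: [0.4829, 0.118, 0.2346]
tool_rot: [-3.141, 0.002, 0.461]
contact_force: [0.2, 0.2, -0.8]
opening: 0.0922
grip_force: 0.0
3734 [0.52288842 0.1318889  0.15335173] [0.57095541 0.15970262 0.1560276 ] ((0.5192869305610657, 0.12987305223941803), (0.11077208817005157, 0.013778876513242722), 26.206584930419922)
[0.48307181 0.11801216 0.23482523] [-3.14101154e+00  1.75169041e-03  4.60289089e-01] [ 8.54172504e-02  2.97453751e-01  1.60615586e+00 -1.06402475e-04
  1.23982586e+00  1.19595967e+00]
```

```bash
python3 -m handwheel '[7,-2,-30,0,1,0,0,-34,0,1,0,0,-34,0,1,0,0,0,0,0,0,0,0,0,0,0,0,0,0,0,0,0,0,0,0,0,0,0,0,0]' 60;python3 -m handwheel '[0,0,0,0,0,0,0,0,0,0,0,0,0,0,0,0,0,0,0,0,0,0,0,0,0,0,0,0,0,0,0,0,0,0,0,0,0,0,0,0]' 60
python3 - <<'E'
import numpy as np
c=np.array([.518,.130]);r=.0316;a=.457+np.pi+np.arange(0,1.8,.1)
p=c+r*np.c_[np.cos(a),np.sin(a)]
print(np.round(np.diff(p,axis=0)*1000,1).tolist())
E
```

```text
time: 7.65
tool_pos: [0.4912, 0.1161, 0.139]
tool_rot: [3.141, -0.002, 0.457]
contact_force: [0.1, 0.3, 0.5]
opening: 0.0563
grip_force: 0.0
time: 8.45
tool_pos: [0.4905, 0.116, 0.1377]
tool_rot: [3.142, 0.0, 0.457]
contact_force: [0.6, 0.5, -0.9]
opening: 0.0137
grip_force: 60.0
[[1.5, -2.8], [1.8, -2.6], [2.1, -2.4], [2.3, -2.2], [2.5, -1.9], [2.7, -1.7], [2.8, -1.4], [3.0, -1.1], [3.0, -0.8], [3.1, -0.5], [3.2, -0.2], [3.2, 0.1], [3.1, 0.4], [3.1, 0.7], [3.0, 1.0], [2.9, 1.3], [2.7, 1.6]]
```

```bash
python3 -m handwheel '[1.5,-2.8,0,0.1,0,1.8,-2.6,0,0.1,0,2,-2.4,0,0.1,0,2.3,-2.2,0,0.1,0,2.5,-1.9,0,0.1,0,2.6,-1.7,0,0.1,0]'; python3 -m handwheel '[2.8,-1.4,0,0.1,0,2.9,-1.1,0,0.1,0,3,-0.8,0,0.1,0,3,-0.5,0,0.1,0]'
```

```text
time: 9.05
tool_pos: [0.5041, 0.1023, 0.1378]
tool_rot: [3.14, -0.001, 1.059]
contact_force: [3.3, -2.0, -2.3]
opening: 0.0135
grip_force: 60.3
time: 9.45
tool_pos: [0.5151, 0.0985, 0.1377]
tool_rot: [3.142, 0.0, 1.461]
contact_force: [-0.4, -0.2, 0.3]
opening: 0.0137
grip_force: 60.0
```

```bash
python3 -m handwheel '[3.1,-0.2,0,0.1,0,3.1,0.1,0,0.1,0]'; python3 -m handwheel '[1.5,0.2,0,0.05,0,0,0,0,0,0]'; python3 -c "
from cell import robot;print(robot.observe()['torque'])"
```

```text
time: 9.65
tool_pos: [0.5212, 0.0984, 0.1377]
tool_rot: [-3.142, 0.0, 1.661]
contact_force: [0.1, 0.7, 0.5]
opening: 0.0139
grip_force: 60.0
time: 9.85
tool_pos: [0.5228, 0.0987, 0.1377]
tool_rot: [3.141, 0.0, 1.707]
contact_force: [-0.3, 0.3, -0.6]
opening: 0.0141
grip_force: 60.0
[-0.0272615  -0.0818255   0.01314965]
```

```bash
python3 -m handwheel '[1.5,0.2,0,0.05,0,0,0,0,0,0]';python3 -c "
from cell import robot;print(robot.observe()['torque'])"
```

```text
time: 10.05
tool_pos: [0.5241, 0.0989, 0.1377]
tool_rot: [3.142, 0.0, 1.756]
contact_force: [-0.7, 0.9, 0.2]
opening: 0.0132
grip_force: 60.0
[-0.02992004 -0.09391432 -0.035566  ]
```

```bash
python3 -m handwheel '[1.5,0.3,0,0.05,0,0,0,0,0,0]'; python3 -m handwheel '[1.5,0.4,0,0.05,0,0,0,0,0,0]';python3 -c "
from cell import robot;print(robot.observe()['torque'])"
```

```text
time: 10.25
tool_pos: [0.525, 0.0991, 0.1377]
tool_rot: [-3.14, -0.001, 1.804]
contact_force: [-2.5, -0.4, 0.9]
opening: 0.0136
grip_force: 60.4
time: 10.45
tool_pos: [0.5253, 0.0993, 0.1377]
tool_rot: [-3.138, -0.001, 1.853]
contact_force: [-6.7, -2.2, 6.0]
opening: 0.0139
grip_force: 62.1
[-0.37554198  1.15488742 -1.33908868]
```

```bash
python3 -m handwheel '[2,0.5,0,0.04,0,0,0,0,0,0]';python3 -c "
from cell import robot;print(robot.observe()['torque'])"
```

```text
time: 10.65
tool_pos: [0.5255, 0.0994, 0.1377]
tool_rot: [-3.134, -0.002, 1.892]
contact_force: [-14.6, -4.4, 11.2]
opening: 0.0144
grip_force: 63.7
[-0.56087555  2.21232909 -1.50149264]
```

```bash
python3 -m handwheel '[-3.5,-0.9,0,-0.1,0,0,0,0,0,0]';python3 -c "
from cell import robot;print(robot.observe()['torque'])"; python3 -m handwheel '[0,0,0,0,0.6,0,0,0,0,0.6,0,0,0,0,0.6,0,0,0,0,0.6,0,0,0,0,0.6,0,0,0,0,0.6]'
python3 - <<'E'
from fit import *
im,d,c=cap('scene')
_,W=cloud('scene'); w=W.reshape(-1,3)
m=(w[:,2]>.148)&(w[:,2]<.16)&(np.hypot(w[:,0]-.517,w[:,1]-.13)<.065)
print(m.sum(),w[m].mean(0),cv2.minAreaRect(w[m][:,:2].astype(np.float32)))
cv2.imwrite('pics/s2.png',cv2.resize(im[120:345,220:520],(800,600)))
E
```

```text
time: 10.85
tool_pos: [0.5251, 0.0992, 0.1377]
tool_rot: [-3.141, -0.0, 1.794]
contact_force: [-1.8, 0.1, 0.1]
opening: 0.0135
grip_force: 59.4
[ 0.00476482  0.43847601 -0.08388061]
time: 11.45
tool_pos: [0.5257, 0.0992, 0.1377]
tool_rot: [3.141, 0.0, 1.797]
contact_force: [0.0, 0.1, -0.8]
opening: 0.0537
grip_force: 0.0
100 [0.51168488 0.156442   0.15267061] ((0.5080994367599487, 0.12765495479106903), (0.03507941588759422, 0.11153990030288696), 10.156107902526855)
```

View pics/s2.png

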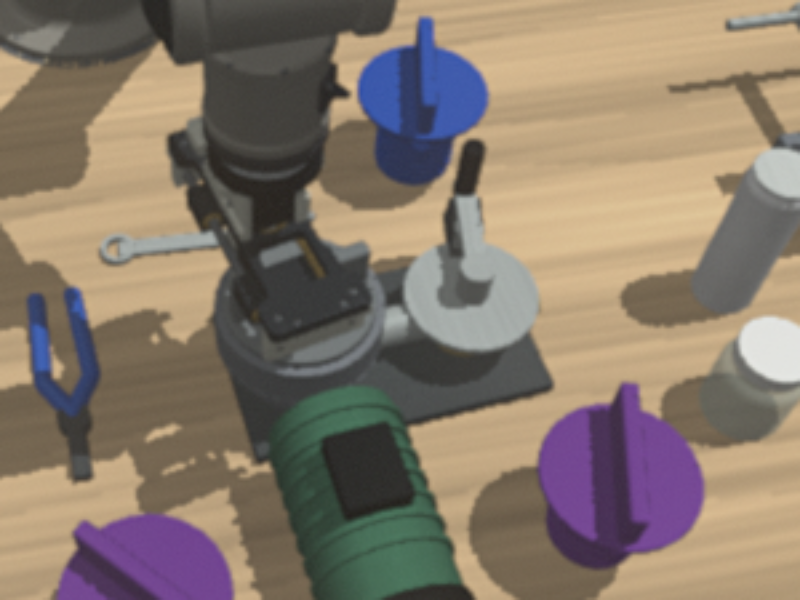

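The lever at (465,210) lies over its bracket, and the wing's far end at (350,260) agrees with about 1.80 rad. Now I'll regrasp at the wing's centre.

```bash
python3 -m handwheel '[-4,16,0,0,0.6,-3.5,15,0,0,0.6,0,0,0,0,0,0,0,0,0,0,0,0,0,0,0,0,0,0,0,0,0,0,0,0,0,0,0,0,0,0]' 50; python3 -m handwheel '[0,0,0,0,0,0,0,0,0,0,0,0,0,0,0]'; python3 -m handwheel '[0,0,3,0,0,0,0,3,0,0,0,0,3,0,0,0,0,0,0,0]'
```

```text
time: 12.3
tool_pos: [0.5183, 0.13, 0.1377]
tool_rot: [3.141, -0.0, 1.796]
contact_force: [0.4, -0.2, -1.2]
opening: 0.0135
grip_force: 49.9
time: 12.6
tool_pos: [0.5183, 0.13, 0.1377]
tool_rot: [3.141, 0.0, 1.796]
contact_force: [2.4, -2.0, -1.3]
opening: 0.0141
grip_force: 49.9
time: 13.0
tool_pos: [0.518, 0.1304, 0.1471]
tool_rot: [3.142, -0.0, 1.797]
contact_force: [1.8, 1.3, -4.5]
opening: 0.0135
grip_force: 49.9
```

Only its weight (about 4.5 N) shows, so it is lifting freely.

```bash
python3 -m handwheel '[0,0,8,0,0,0,0,12,0,0,0,0,12,0,0,0,0,12,0,0]'; python3 -m handwheel '[0,0,12,0,0,0,0,14,0,0,0,0,14,0,0,0,0,14,0,0,0,0,12,0,0,0,0,0,0,0]'
```

```text
time: 13.4
tool_pos: [0.5175, 0.13, 0.1921]
tool_rot: [-3.141, 0.0, 1.797]
contact_force: [-0.6, 0.1, -4.0]
opening: 0.0136
grip_force: 49.9
time: 14.0
tool_pos: [0.5188, 0.1303, 0.2589]
tool_rot: [3.138, 0.001, 1.797]
contact_force: [-0.1, -0.5, -5.8]
opening: 0.0136
grip_force: 49.9
```

```bash
python3 -m handwheel '[-1,-15,0,0,0,-2,-25,0,0,0,-2,-32,0,0,0,-3,-36,0,0,0,-3,-36,0,0,0,-3,-36,0,0,0,-3,-36,0,0,0,-3,-36,0,0,0]'; python3 -m handwheel '[-3,-36,0,0,0,-2,-36,0,0,0,-2,-36,0,0,0,-2,-30,0,0,0,-1,-20,0,0,0,0,-7,0,0,0,0,0,0,0,0,0,0,0,0,0]'
python3 - <<'E'
from fit import *
print(robot.observe()['tool_pos'])
for n in('scene','side'):
    im,d,c=cap(n); cv2.imwrite(f'pics/{n}3.png',im)
    _,a=cloud(n); a=a.reshape(-1,3)
    m=(a[:,2]>.037)&(a[:,2]<.049)&(np.hypot(a[:,0]-.49,a[:,1]+.285)<.15)
    print('tray',cv2.minAreaRect(a[m][:,:2].astype(np.float32)))
E
```

```text
time: 14.8
tool_pos: [0.497, -0.1237, 0.256]
tool_rot: [-3.14, -0.001, 1.797]
contact_force: [0.3, 0.9, -4.6]
opening: 0.014
grip_force: 49.9
time: 15.6
tool_pos: [0.4878, -0.286, 0.2563]
tool_rot: [-3.141, -0.001, 1.797]
contact_force: [-0.6, 0.4, -5.1]
opening: 0.0139
grip_force: 49.9
[ 0.48783381 -0.28595445  0.25630052]
tray ((0.48781487345695496, -0.28577202558517456), (0.19453281164169312, 0.190363809466362), 10.630751609802246)
tray ((0.4879043698310852, -0.2879692018032074), (0.1931433081626892, 0.19225624203681946), 10.644274711608887)
```

View pics/side3.png

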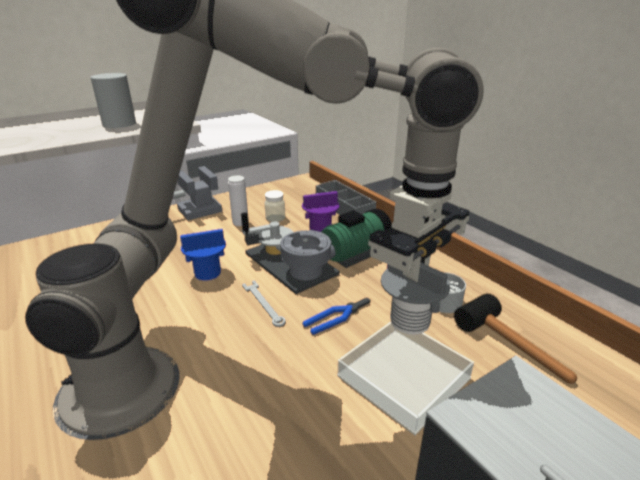

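The strainer hangs upright at (411,305) over the tray, and the pot is empty at (306,255). I'll lower it gently.

```bash
python3 -m handwheel '[0,0,-10,0,0,0,0,-20,0,0,0,0,-25,0,0,0,0,-25,0,0,0,0,-25,0,0,0,0,-15,0,0,0,0,-8,0,0,0,0,-3,0,0]'; python3 -m handwheel '[0,0,-2,0,0,0,0,-2,0,0,0,0,0,0,0]'
```

```text
time: 16.5
tool_pos: [0.4879, -0.2861, 0.1248]
tool_rot: [-3.141, -0.001, 1.797]
contact_force: [-0.3, -0.4, -4.1]
opening: 0.0135
grip_force: 49.9
time: 16.8
tool_pos: [0.4884, -0.2869, 0.1222]
tool_rot: [3.141, 0.001, 1.797]
contact_force: [0.6, 0.3, -4.5]
opening: 0.0139
grip_force: 49.9
```

```bash
python3 -m handwheel '[0,0,-1,0,0,0,0,-1,0,0,0,0,0,0,0]'; python3 -m handwheel '[0,0,-1,0,0,0,0,0,0,0]'
```

```text
time: 17.1
tool_pos: [0.4881, -0.2868, 0.1198]
tool_rot: [3.141, -0.0, 1.797]
contact_force: [0.8, 0.9, -5.7]
opening: 0.0139
grip_force: 49.9
time: 17.3
tool_pos: [0.4881, -0.2868, 0.1186]
tool_rot: [-3.142, -0.0, 1.797]
contact_force: [-0.5, -0.4, -4.8]
opening: 0.014
grip_force: 49.9
```

```bash
python3 -m handwheel '[0,0,-0.7,0,0,0,0,0,0,0]'; python3 -m handwheel '[0,0,-0.7,0,0,0,0,0,0,0]'
```

```text
time: 17.5
tool_pos: [0.4881, -0.2867, 0.1179]
tool_rot: [-3.142, -0.0, 1.797]
contact_force: [-0.1, -0.8, -4.9]
opening: 0.0134
grip_force: 49.9
time: 17.7
tool_pos: [0.4882, -0.2868, 0.1177]
tool_rot: [3.141, 0.0, 1.797]
contact_force: [-0.6, 1.4, -0.9]
opening: 0.0137
grip_force: 49.9
```

Touched down, with the weight gone from the wrist. Release slowly and retreat straight up.

```bash
python3 -m handwheel '[0,0,0,0,0.5,0,0,0,0,0.5,0,0,0,0,0.5,0,0,0,0,0.5,0,0,0,0,0.5,0,0,0,0,0.5]'; python3 -m handwheel '[0,0,15,0,0.5,0,0,25,0,0.5,0,0,30,0,0.5,0,0,30,0,0.5,0,0,30,0,0.5,0,20,10,0,0.5,0,30,0,0,0.5,0,40,0,0,0.5]'; python3 -m handwheel '[0,40,0,0,0.5,0,40,0,0,0.5,0,30,0,0,0.5,0,20,0,0,0.5,0,0,0,0,0.5,0,0,0,0,0.5]'
python3 - <<'E'
from fit import *
im,d,c=cap('scene'); cv2.imwrite('pics/scene4.png',im)
_,W=cloud('scene'); w=W.reshape(-1,3)
m=(w[:,2]>.143)&(w[:,2]<.156)&(np.hypot(w[:,0]-.421,w[:,1]-.293)<.04)
if m.any():
    p=w[m].mean(0); print(p,np.arctan2(.504-p[0],p[1]-.279)-.088)
m=(w[:,2]>.09)&(np.hypot(w[:,0]-.488,w[:,1]+.287)<.07)
print(m.sum(),w[m].min(0),w[m].max(0),circ(w,(.091,.099),[.488,-.287],.075,.06))
E
```

```text
time: 18.3
tool_pos: [0.4881, -0.2868, 0.1174]
tool_rot: [3.141, 0.0, 1.797]
contact_force: [-0.5, -0.2, 0.3]
opening: 0.0458
grip_force: 0.0
time: 19.1
tool_pos: [0.4877, -0.1957, 0.2567]
tool_rot: [-3.141, -0.0, 1.795]
contact_force: [0.2, 0.7, 0.3]
opening: 0.0459
grip_force: 0.0
time: 19.7
tool_pos: [0.4877, -0.0661, 0.2569]
tool_rot: [-3.141, -0.0, 1.798]
contact_force: [0.3, -0.7, 0.3]
opening: 0.046
grip_force: 0.0
[0.42321295 0.29288073 0.14860664] 1.31263903310693
2465 [ 0.42756913 -0.34387655  0.09000126] [ 0.54777474 -0.22612961  0.13585077] (array([ 0.48772092, -0.28568424]), np.int64(1489), np.float64(0.0004588612448144226))
```

View pics/scene4.png

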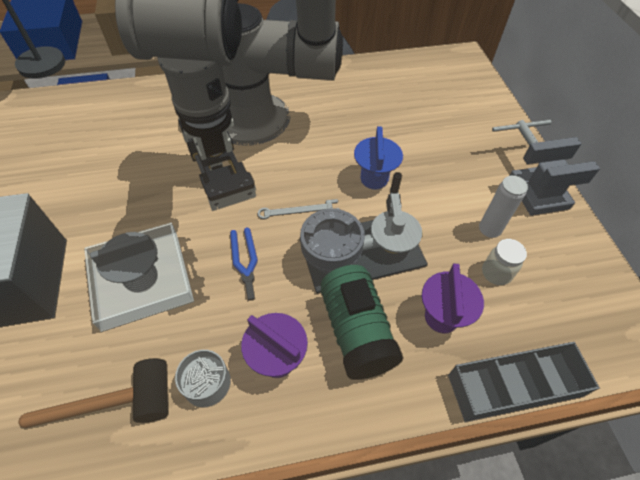

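The strainer stands upright in the tray at (128,258), the lever is in its notch at (394,195) and the other things have not moved. Handing in.

```bash
python3 -c "
from cell import robot;print(robot.hand_in())"
```

```text
the job is handed in; nothing more can be done
None
```

The job is handed in at about 20 s of the 72 s allowed: the lever measured about 1.31 rad, in its notch, before the strainer was turned; the strainer went to its solid stop, was lifted out and set down standing upright in the clear tray, and in the last picture nothing else had moved (no verdict was shown).

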